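Set the stock tags of the pottery bins

ROBOT

A 7-joint arm with a two-finger parallel gripper is mounted at the origin on the work surface. World frame = base frame: x ahead of the robot, y to its left, z up, the work surface at z = 0. Lengths are in m, angles in rad, forces in N, time in s.
With the tool pointing down it reaches from about 0.4 to 0.85 m from the base axis. Payload 10.4 kg.
Tool frame: the origin (TCP) lies on the centre line of the jaws, within the pads' length; the fingertips stand 11 mm ahead of it and the grasp point (between the pads) lies 8 mm behind it; z points along the fingers, y is the line along which they close (so a half turn about z gives the same grasp; the last joint's range is limited). The gripper opens to 87 mm and grips with 3 to 60 N. Pads are 19 mm wide; open, the fingers measure 117 mm over their backs; the gripper's body (75 mm by 190 mm) begins 51 mm behind the grasp point.
Start: joints at [1.192, 0.332, -0.065, 1.46, 0.022, 1.35, -0.088], TCP at [0.218, -0.586, 0.234] pointing down, gripper open.
Joint ranges: [-2.6, 2.6], [-0.5, 2.12], [-1.47, 1.34], [0.16, 2.42], [-1.27, 4.41], [0.06, 2.06], [-2.6, 2.6]. Speed limits (rad/s): [2.22, 2.22, 2.79, 2.79, 3.14, 3.14, 3.14].

INTERFACE

Orientations are given as a unit quaternion [x, y, z, w].
In Python, from bench import r gives the robot as it stands.
- The arm moves only by the shell command python3 -m pendant 'ROWS' [OPENING] [FORCE]. ROWS is JSON, a list of rows, each a list of 4 numbers: the shift along the tool's x, y, z in m, then the turn about the tool's z in rad. A call has 1 to 8 rows; each row shifts and turns the commanded pose from where the row before left it, along the tool's axes as they then stand; what a row does not reach is not made up. A row lasts 1/12 s, in which the tool goes at most 41.7 mm and 7.16 degrees, less where a joint would pass 70% of its speed; a pose out of reach is approached as far as the arm can. A call with a gripper value outside its range is refused whole. OPENING is the opening, from 0 (shut) to 1 (fully open), set as the call begins (- or left out, the last holds). The fingers move at their own pace and stop on an object; FORCE is the grip in N (left out, the last holds). Time passes only in rows, so rows that do not move let the fingers close. It gives the time, the measured TCP pose, the force, the opening and the grip force at its end, in the units of the state.
- r.read_state(): the state, without advancing time (a new reading comes with each control period).
- r.camera(name): name is "scene" or "top"; returns a dict with "img" (384x512x3 uint8, red, green, blue), "camera_matrix" (3x3 intrinsics, pixels), "xyz" and "attitude" of the camera in the world. Camera axes: x right, y down, z forward; pixel columns grow to the right and rows downward; lengths in m; the calibration is good to about 2 mm. A picture is of the moment at which its call begins. There is no depth.
- r.close_job(): hands the job in; it is judged then, once.
Trained networks look in the newest picture that a camera, given by its name, has taken for a name from the list of things; names that differ only in an ending like _2 or _b are one class to them, and where a whole thing is asked for, a point or a joint stands for the part that bears it (a point fixed in the world has none). Each returns a list of dicts, best first, with "score" (0 to 1); they miss things now and then, are a little off and sometimes report something else, mostly with a low value. They report only what shows in the picture. A call takes as long as a camera call.
- r.outline_of(thing, camera): "mask" (384x512 bool, what is visible of it) and "bbox" ([centre column, centre row, width, height] in pixels, round what is visible of it).
The state is a dict: "time": time; "joint_positions": joint angles; "joint_vel": joint speeds; "joint_torque": joint torques, N m; "ee_pos": TCP position; "eef_rot": TCP orientation; "ft_force": force on the tool from outside, world axes, zero at the start; "torque": the same for the moment, N m; "width": finger opening in m; "grip_force": force on a finger pad.
Only numpy, scipy, OpenCV 4.12 (cv2) and the standard library are available. Lean on these libraries where they do the work, as an engineer would, in place of code of your own. Each camera call takes 0.05 s, during which the arm holds its last target. There are 200 camera calls.

TASK

Each bin of clay cups on the stock board has a hinged wooden tag in front of it. Push tags over with a fingertip so that only the tags of the full bins (all six places filled) lie over towards their bin with the round disc face up, while the tags of all other bins lie over towards the robot with the straight bar face up. Pinch or pick up nothing, and do not shift or knock over the bins or the things standing about.

Things in the scene. Friction and masses are not known exactly. Their poses are not given: they have to be found in the camera images.
- tag_a (a joint): wooden tag of bin_a (straight behind it). 0 = upright; +0.8 = lying over to its bin, 36 mm round disc face up; -0.8 = lying over to the robot's side, 38 x 10 mm bar face up (disc, bar: clay, 36 mm from the hinge). Tag 46 mm wide, 8 thick, reaching 65 mm from its hinge, 45 g. Turns freely; past upright it falls gently to the rest on that side (ends of travel +-0.8).
- hinge_a (a point): middle of the hinge axis of tag_a, 32 mm above the table. x points level from the hinge straight to its bin, y along the hinge, z up (these do not turn with the tag). Tags stand in a row along y, 100 mm apart, on hinge stands 70 (x) by 58 mm; two thin steel rest pegs under the tag, 22 mm either side of the hinge, end 14 mm above the hinge axis.
- edge_a (a point): middle of the free edge of tag_a, 65 mm from the hinge; its axes turn with the tag (z from the hinge to the edge). At rest it is 45 mm above the hinge axis and 47 mm to one side; upright 65 mm above. A vertical fingertip pushing the tag over meets this edge first; it moves easily if the fingertip rises with the edge as it pushes (a purely level push may bind by friction).
- bin_a: loose white plastic bin, 110 mm (x, away from the tag) by 78 mm by 42 mm high, contents to 51 mm; origin under its centre, on the 18 mm stock board, about 180 mm behind its tag's hinge, so about 125 mm from hinge to bin front. FULL: all six places (3 rows of 2) hold a clay cup.
- tag_b (a joint): wooden tag of bin_b (straight behind it). 0 = upright; +0.8 = lying over to its bin, 36 mm round disc face up; -0.8 = lying over to the robot's side, 38 x 10 mm bar face up (disc, bar: clay, 36 mm from the hinge). Tag 46 mm wide, 8 thick, reaching 65 mm from its hinge, 45 g. Turns freely; past upright it falls gently to the rest on that side (ends of travel +-0.8).
- hinge_b (a point): middle of the hinge axis of tag_b, 32 mm above the table. x points level from the hinge straight to its bin, y along the hinge, z up (these do not turn with the tag). Tags stand in a row along y, 100 mm apart, on hinge stands 70 (x) by 58 mm; two thin steel rest pegs under the tag, 22 mm either side of the hinge, end 14 mm above the hinge axis.
- edge_b (a point): middle of the free edge of tag_b, 65 mm from the hinge; its axes turn with the tag (z from the hinge to the edge). At rest it is 45 mm above the hinge axis and 47 mm to one side; upright 65 mm above. A vertical fingertip pushing the tag over meets this edge first; it moves easily if the fingertip rises with the edge as it pushes (a purely level push may bind by friction).
- bin_b: loose white plastic bin, 110 mm (x, away from the tag) by 78 mm by 42 mm high, contents to 51 mm; origin under its centre, on the 18 mm stock board, about 180 mm behind its tag's hinge, so about 125 mm from hinge to bin front. FULL: all six places (3 rows of 2) hold a clay cup.
- tag_c (a joint): wooden tag of bin_c (straight behind it). 0 = upright; +0.8 = lying over to its bin, 36 mm round disc face up; -0.8 = lying over to the robot's side, 38 x 10 mm bar face up (disc, bar: clay, 36 mm from the hinge). Tag 46 mm wide, 8 thick, reaching 65 mm from its hinge, 45 g. Turns freely; past upright it falls gently to the rest on that side (ends of travel +-0.8).
- hinge_c (a point): middle of the hinge axis of tag_c, 32 mm above the table. x points level from the hinge straight to its bin, y along the hinge, z up (these do not turn with the tag). Tags stand in a row along y, 100 mm apart, on hinge stands 70 (x) by 58 mm; two thin steel rest pegs under the tag, 22 mm either side of the hinge, end 14 mm above the hinge axis.
- edge_c (a point): middle of the free edge of tag_c, 65 mm from the hinge; its axes turn with the tag (z from the hinge to the edge). At rest it is 45 mm above the hinge axis and 47 mm to one side; upright 65 mm above. A vertical fingertip pushing the tag over meets this edge first; it moves easily if the fingertip rises with the edge as it pushes (a purely level push may bind by friction).
- bin_c: loose white plastic bin, 110 mm (x, away from the tag) by 78 mm by 42 mm high, contents to 51 mm; origin under its centre, on the 18 mm stock board, about 180 mm behind its tag's hinge, so about 125 mm from hinge to bin front. NOT full: only three clay cups in its six places.
- tag_d (a joint): wooden tag of bin_d (straight behind it). 0 = upright; +0.8 = lying over to its bin, 36 mm round disc face up; -0.8 = lying over to the robot's side, 38 x 10 mm bar face up (disc, bar: clay, 36 mm from the hinge). Tag 46 mm wide, 8 thick, reaching 65 mm from its hinge, 45 g. Turns freely; past upright it falls gently to the rest on that side (ends of travel +-0.8).
- hinge_d (a point): middle of the hinge axis of tag_d, 32 mm above the table. x points level from the hinge straight to its bin, y along the hinge, z up (these do not turn with the tag). Tags stand in a row along y, 100 mm apart, on hinge stands 70 (x) by 58 mm; two thin steel rest pegs under the tag, 22 mm either side of the hinge, end 14 mm above the hinge axis.
- edge_d (a point): middle of the free edge of tag_d, 65 mm from the hinge; its axes turn with the tag (z from the hinge to the edge). At rest it is 45 mm above the hinge axis and 47 mm to one side; upright 65 mm above. A vertical fingertip pushing the tag over meets this edge first; it moves easily if the fingertip rises with the edge as it pushes (a purely level push may bind by friction).
- bin_d: loose white plastic bin, 110 mm (x, away from the tag) by 78 mm by 42 mm high, contents to 51 mm; origin under its centre, on the 18 mm stock board, about 180 mm behind its tag's hinge, so about 125 mm from hinge to bin front. NOT full: empty.
- prop: bystander: white kiln post, 22 mm across, 40 mm high, standing on the board between two tag stands; origin under its centre
- stamp: bystander: small dark wooden clay stamp, 24 mm across, 44 mm high, standing on the board between two tag stands; origin under its centre
- cone: bystander: pale kiln cone, 22 mm across its foot, 45 mm high, standing on the board between the two middle tag stands; origin under its centre
- bowls: bystander: stack of three clay bowls, 100 mm across, 95 mm high, beside the board; origin under its centre
- jar: bystander: closed glaze jar, 70 mm across, 100 mm high, beside the board; origin under its centre
- mug: bystander: blue mug, 76 mm across, 85 mm high, beside the board; origin under its centre
- brush: bystander: brush lying beside the board; origin near its middle
- board: plywood stock board fixed to the table, 360 x 430 mm, 18 mm thick, carrying tags and bins; origin on the table under the middle of the row of hinges, x axis from the tags to the bins; board runs from 105 mm before to 255 mm behind the hinge row

How it is judged:
By the outcome, as a careful person would: the job done as asked, in the order asked, and still so for the second after the job is handed in, with the robot touching nothing.
It also fails if it takes over 51 s, if anything falls off the work surface, if the arm or the gripper's body presses on something with over 40 N, if the wrist force passes 120 N, or if a joint passes its speed limit or range.

## Working session

There is one attempt and no reset: what is moved stays moved. The work goes in short steps, Python scripts to look and compute and a shell command to move; the robot and the scene stay as the last step left them, time stands still between calls to the robot, and variables do not carry over. Pictures are saved under pics/ and viewed, at most 10 in all, crops included, and the job is handed in when it is done.

```bash
mkdir -p pics; python3 - <<'E'
from bench import r
import cv2
for n in("scene","top"):
    c=r.camera(n); cv2.imwrite(f"pics/{n}0.png",cv2.resize(c["img"][:,:,::-1],(800,600),interpolation=cv2.INTER_CUBIC))
    print(n,c["camera_matrix"],c["xyz"],c["attitude"])
s=r.read_state();print(s["time"],s["ee_pos"],s["eef_rot"],s["width"],s["ft_force"])
E
```

```text
scene [[465.36937744   0.         266.62601956]
 [  0.         465.36937744 193.53774011]
 [  0.           0.           1.        ]] [1.24429006 0.38878369 0.87773275] [ 0.47229629  0.7962944  -0.32311553 -0.1960811 ]
top [[485.63165603   0.         256.30574878]
 [  0.         485.63165603 186.58943669]
 [  0.           0.           1.        ]] [0.3528458  0.03909073 1.51924984] [ 0.71135521 -0.69984188  0.04960876 -0.04164228]
0.1 [ 0.2175861  -0.58554779  0.23283216] [ 9.84217143e-01  1.76963833e-01 -1.45630232e-04 -6.29162828e-04] 0.08692701964022571 [-0.17445693 -0.04824389  0.04532553]
```

View pics/top0.png

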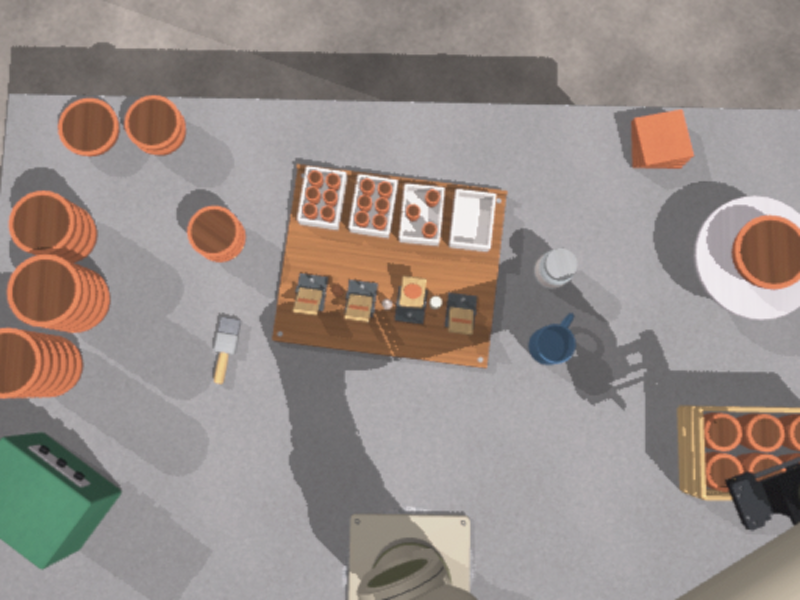

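View pics/scene0.png

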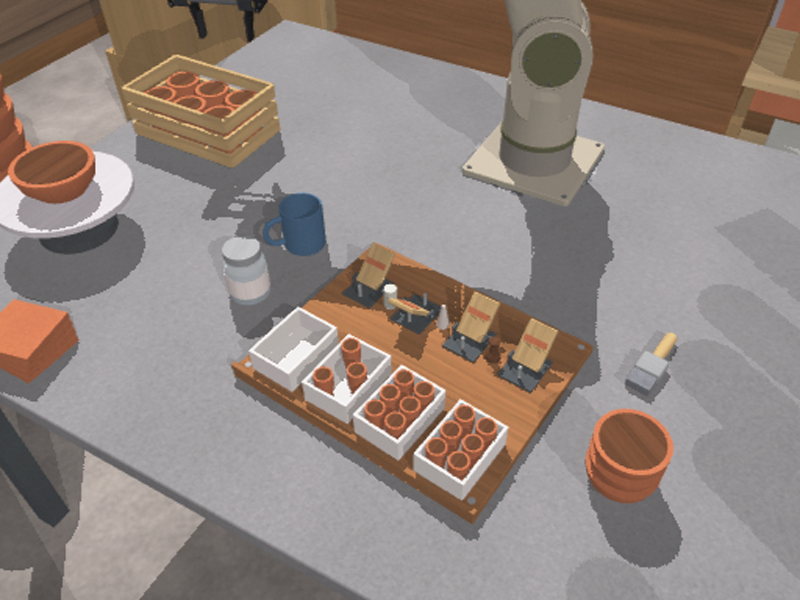

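The top view shows the bins from left to right with 6, 6, 3 and 0 cups. These are A (320,197), B (374,205), C (422,213) and D (473,219). Tags A (308,300), B (360,305) and D (461,318) lie towards the robot, and C (411,292) lies towards its bin. So A and B must be pushed to their bins and C to the robot, and D stays as it is.

```bash
cat > h.py <<'E'
from bench import r
import numpy as np, cv2
from scipy.spatial.transform import Rotation as R
def px2w(c,uv,z):
    K=c["camera_matrix"]; uv=np.atleast_2d(uv)
    d=np.c_[uv,np.ones(len(uv))]@np.linalg.inv(K).T@R.from_quat(c["attitude"]).as_matrix().T
    return c["xyz"]+d*((z-c["xyz"][2])/d[:,2])[:,None]
E
python3 - <<'E'
from h import *
c=r.camera("top")
for t,z in(("board",.018),("bin_a",.06),("tag_a",.06),("cone",.04),("stamp",.04),("prop",.04),("jar",.09),("mug",.08)):
    for o in r.outline_of(t,"top")[:5]:
        m=o["mask"].astype(np.uint8)
        if m.sum()<5: continue
        p=px2w(c,np.argwhere(m)[:,::-1],z)[:,:2]
        q=(p*1e4).astype(np.float32); rc=cv2.minAreaRect(q)
        print(t,round(o["score"],2),"rect c",np.round(np.array(rc[0])/10,1),"size",np.round(np.array(rc[1])/10,1),"ang",round(rc[2],1),"mean",np.round(p.mean(0)*1e3,1))
# board corners by hand
k=np.array([[297,160],[507,190],[489,367],[275,341]])*.64
print(np.round(px2w(c,k,.018)*1e3,1))
E
```

```text
board 0.6 rect c [427.2 369.5] size [ 48.2 128.2] ang 75.2 mean [435.1 367.4]
bin_a 0.86 rect c [696.7 -16.1] size [ 80.6 120. ] ang 85.3 mean [697.  -15.6]
bin_a 0.68 rect c [ 687.5 -114.7] size [ 80.3 118.4] ang 83.8 mean [ 687.4 -114.4]
bin_a 0.67 rect c [725.7 181.8] size [ 82.7 120.1] ang 83.1 mean [726.1 181.8]
bin_a 0.61 rect c [713.4  81.5] size [ 84.1 122.6] ang 83.4 mean [712.6  81.8]
tag_a 0.79 rect c [511.2 104.8] size [46.5 48.9] ang 83.8 mean [511.  104.8]
tag_a 0.73 rect c [487.1 -93.6] size [51.6 48.3] ang 0.2 mean [488.5 -94.2]
tag_a 0.57 rect c [522.3 203.4] size [49.7 49.4] ang 81.5 mean [521.5 203.4]
cone 0.6 rect c [546.3 149.2] size [15.6 15.3] ang 1.5 mean [546.5 148.9]
stamp 0.61 rect c [524.5 205.1] size [49.6 53.6] ang 76.9 mean [524.3 205.2]
prop 0.7 rect c [490.4 -93.9] size [49.2 45.9] ang 0.2 mean [490.3 -95.2]
prop 0.54 rect c [525.6 -43.8] size [19.6 21.9] ang 45.6 mean [525.5 -44. ]
prop 0.35 rect c [505.2 -94.1] size [57.7 77.6] ang 83.4 mean [505.6 -94. ]
jar 0.64 rect c [ 590.8 -271.3] size [65.1 84.3] ang 45.4 mean [ 590.6 -270.2]
mug 0.97 rect c [ 454.3 -262.4] size [91.1 87.9] ang 3.3 mean [ 447.5 -265.4]
[[ 814.6  238.7   18. ]
 [ 759.9 -189.8   18. ]
 [ 400.9 -153.3   18. ]
 [ 445.2  269.9   18. ]]
```

```bash
python3 -m pendant '[[0,0,0,0.117],[0,0,0,0.117],[0,0,0,0.117],[0,0,0,0.117],[0.014,-0.028,0,0],[0.014,-0.028,0,0],[0.014,-0.028,0,0],[0.014,-0.028,0,0]]' 0 && python3 -m pendant '[[0.014,-0.028,0,0],[0.014,-0.028,0,0],[0.014,-0.028,0,0],[0.014,-0.028,0,0],[0.014,-0.028,0,0],[0.014,-0.028,0,0],[0.014,-0.028,0,0],[0.014,-0.028,0,0]]'
```

```text
time: 1.22
ee_pos: [0.2865, -0.4796, 0.2336]
eef_rot: [0.998, -0.056, 0.0, 0.0]
ft_force: [0.2, -0.1, 0.6]
width: 0.0418
grip_force: 0.0
time: 1.88
ee_pos: [0.4229, -0.2694, 0.2338]
eef_rot: [0.998, -0.056, 0.0, 0.0]
ft_force: [1.0, -0.6, 0.1]
width: 0.0009
grip_force: 0.0
```

```bash
python3 -m pendant '[[0.018,-0.034,0,0],[0.018,-0.034,0,0],[0.018,-0.034,0,0],[0.018,-0.034,0,0],[0.018,-0.034,0,0],[0.018,-0.034,0,0],[0.018,-0.034,0,0],[0.018,-0.034,0,0]]' && python3 -m pendant '[[0,0,0,0],[0,0,0,0]]'
cat > rel.py <<'E'
from h import *
H=dict(a=(.5455,.2007),b=(.535,.102),c=(.5225,.003))
ex=np.array([.9938,-.1115]);ey=np.array([-.1115,-.9938])
s=r.read_state();p=np.array(s["ee_pos"])
for k,h in H.items():
    d=p[:2]-h; print(k,"tool-from-hinge x,y mm",np.round([d@ex*1e3,d@ey*1e3],1),"tip z",round((p[2]-.011)*1e3,1))
print(s["time"],s["ft_force"].round(1))
E
python3 rel.py
python3 - <<'E'
from h import *
c=r.camera("scene");cv2.imwrite("pics/s1.png",cv2.resize(c["img"][:,:,::-1],(800,600)))
E
```

```text
time: 2.55
ee_pos: [0.5967, -0.0151, 0.2338]
eef_rot: [0.998, -0.056, 0.0, 0.0]
ft_force: [0.4, -0.4, 0.7]
width: 0.0005
grip_force: 0.0
time: 2.72
ee_pos: [0.5963, -0.0138, 0.2331]
eef_rot: [0.999, -0.054, -0.0, -0.001]
ft_force: [0.8, -0.8, 0.2]
width: 0.0004
grip_force: 0.0
a tool-from-hinge x,y mm [ 74.4 207.5] tip z 222.1
b tool-from-hinge x,y mm [ 73.9 108.3] tip z 222.1
c tool-from-hinge x,y mm [75.3  8.5] tip z 222.1
2.7167 [ 0.8 -0.8  0.2]
```

View pics/s1.png

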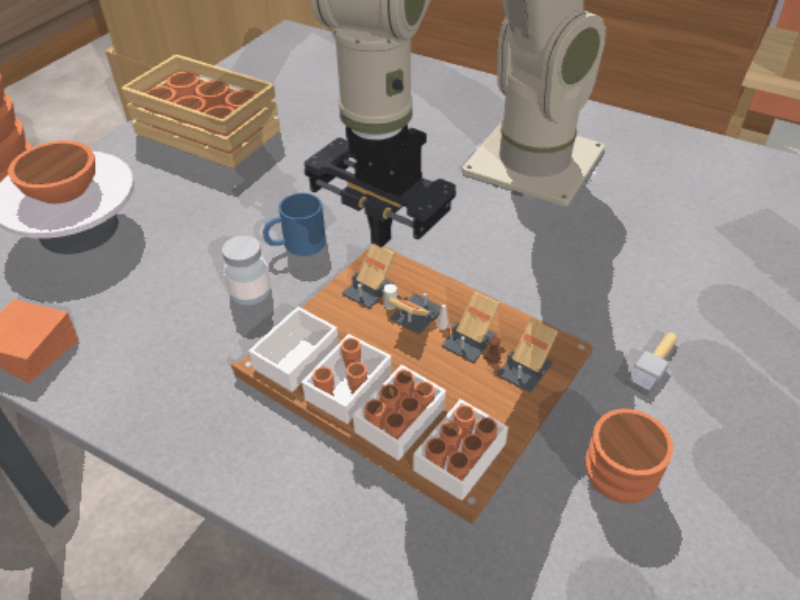

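The scene view shows the shut gripper at height above the space behind tag C, with its tip at (378,240), and nothing has been touched. Next I go down on the bin side of tag C.

```bash
python3 -m pendant '[[0.007,-0.0085,0,0],[0,0,0.03,0],[0,0,0.03,0],[0,0,0.03,0],[0,0,0.03,0],[0,0,0.025,0],[0,0,0.013,0],[0,0,0,0]]'; python3 rel.py
python3 - <<'E'
from h import *
c=r.camera("scene");cv2.imwrite("pics/s2.png",cv2.resize(c["img"][130:290,200:400,::-1],(800,640))[:600])
E
```

```text
time: 3.43
ee_pos: [0.602, -0.01, 0.0728]
eef_rot: [0.998, -0.057, -0.002, 0.0]
ft_force: [-1.1, -0.3, -0.2]
width: 0.0004
grip_force: 0.0
a tool-from-hinge x,y mm [ 79.7 203.1] tip z 61.8
b tool-from-hinge x,y mm [ 79.1 103.9] tip z 61.8
c tool-from-hinge x,y mm [80.5  4.1] tip z 61.8
3.4333 [-1.1 -0.3 -0.2]
```

View pics/s2.png

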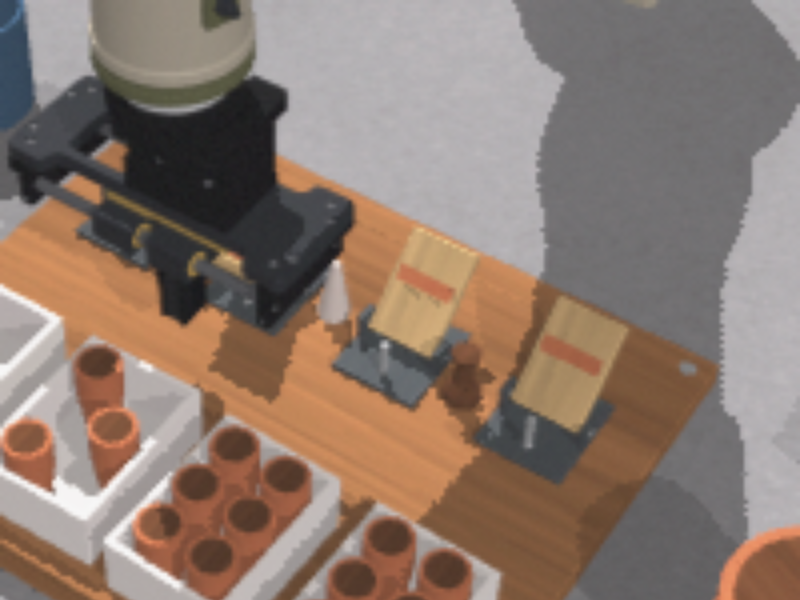

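The crop shows the finger down behind tag C, clear of the bins, the cone at (335,290) and the neighbouring tags. Now I push towards the robot, rising along the arc of the edge.

```bash
python3 -m pendant '[[-0.008,0.004,0,0],[-0.008,0,-0.001,0],[-0.008,0,-0.004,0],[-0.008,0,-0.006,0],[-0.008,0,-0.005,0],[-0.008,0,-0.003,0],[-0.008,0,-0.002,0],[-0.008,0,-0.001,0]]' && python3 rel.py && python3 -m pendant '[[-0.008,0,-0.001,0],[-0.008,0,0,0],[-0.006,0,0,0],[0,0,0,0],[0,0,0,0],[0,0,0,0]]' && python3 rel.py
```

```text
time: 4.15
ee_pos: [0.539, -0.0056, 0.0982]
eef_rot: [0.998, -0.056, 0.0, 0.0]
ft_force: [0.6, 0.5, 0.4]
width: 0.0002
grip_force: 0.0
a tool-from-hinge x,y mm [ 16.6 205.8] tip z 87.2
b tool-from-hinge x,y mm [ 16.  106.5] tip z 87.2
c tool-from-hinge x,y mm [17.4  6.7] tip z 87.2
4.15 [0.6 0.5 0.4]
time: 4.65
ee_pos: [0.5181, -0.0034, 0.0985]
eef_rot: [0.998, -0.056, 0.0, 0.0]
ft_force: [1.4, -0.2, 0.3]
width: 0.0009
grip_force: 0.0
a tool-from-hinge x,y mm [ -4.5 205.9] tip z 87.5
b tool-from-hinge x,y mm [ -5.1 106.6] tip z 87.5
c tool-from-hinge x,y mm [-3.7  6.8] tip z 87.5
4.65 [ 1.4 -0.2  0.3]
```

```bash
python3 -m pendant '[[0,0,-0.03,0],[0,0,-0.03,0],[-0.02,-0.026,0,0],[-0.02,-0.026,0,0],[-0.02,-0.027,0,0],[-0.018,-0.027,0,0],[0,0,0,0]]' && python3 rel.py
python3 - <<'E'
from h import *
c=r.camera("scene");cv2.imwrite("pics/s3.png",cv2.resize(c["img"][130:280,200:400,::-1],(800,600)))
E
```

```text
time: 5.23
ee_pos: [0.4499, 0.1166, 0.1589]
eef_rot: [0.999, -0.052, 0.0, -0.001]
ft_force: [-0.0, -0.9, 0.9]
width: 0.0007
grip_force: 0.0
a tool-from-hinge x,y mm [-85.6  94.2] tip z 147.9
b tool-from-hinge x,y mm [-86.2  -5. ] tip z 147.9
c tool-from-hinge x,y mm [ -84.8 -104.8] tip z 147.9
5.2333 [-0.  -0.9  0.9]
```

View pics/s3.png

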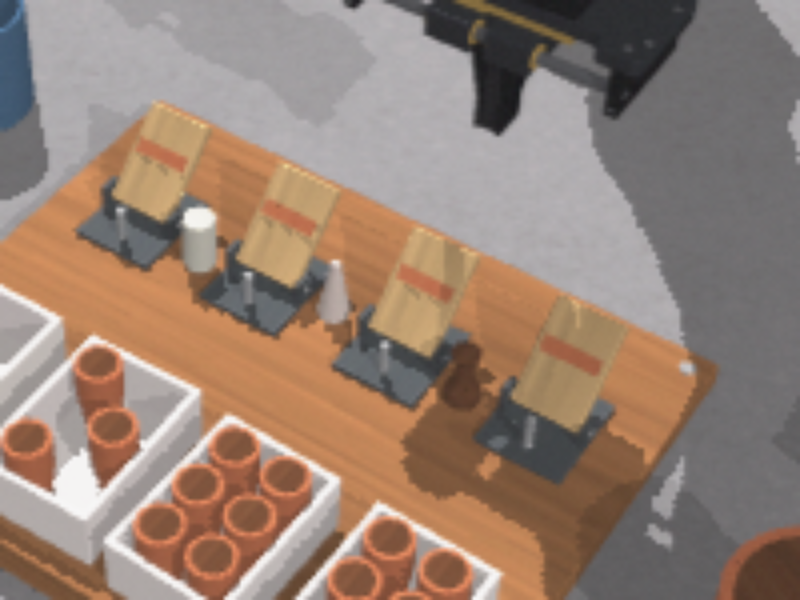

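Tag C at (290,220) now lies towards the robot with its bar up, and the cone and post are still standing. Next is tag B.

```bash
python3 -m pendant '[[0,0.004,0.022,0],[0,0,0.022,0],[0,0,0.022,0],[0,0,0.02,0],[0,0,0,0],[0.01,0,0,0],[0.008,0,0,0],[0.008,0,-0.002,0]]' && python3 rel.py && python3 -m pendant '[[0.008,0,-0.005,0],[0.008,0,-0.006,0],[0.008,0,-0.005,0],[0.008,0,-0.003,0],[0.008,0,-0.002,0],[0.008,0,-0.001,0],[0.008,0,-0.001,0],[0.008,0,0,0]]' && python3 rel.py && python3 -m pendant '[[0.006,0,0,0],[0,0,0,0],[0,0,0,0]]' && python3 rel.py
```

```text
time: 5.95
ee_pos: [0.4796, 0.1035, 0.0758]
eef_rot: [0.998, -0.056, 0.001, -0.0]
ft_force: [0.4, -0.5, 0.6]
width: 0.0005
grip_force: 0.3
a tool-from-hinge x,y mm [-54.6 103.9] tip z 64.8
b tool-from-hinge x,y mm [-55.2   4.6] tip z 64.8
c tool-from-hinge x,y mm [-53.8 -95.1] tip z 64.8
5.95 [ 0.4 -0.5  0.6]
time: 6.62
ee_pos: [0.542, 0.0966, 0.0975]
eef_rot: [0.998, -0.056, -0.0, 0.0]
ft_force: [0.0, 0.1, 0.4]
width: 0.0008
grip_force: 0.0
a tool-from-hinge x,y mm [  8.1 103.9] tip z 86.5
b tool-from-hinge x,y mm [7.5 4.6] tip z 86.5
c tool-from-hinge x,y mm [  8.9 -95.2] tip z 86.5
6.6167 [0.  0.1 0.4]
time: 6.87
ee_pos: [0.5471, 0.0961, 0.0971]
eef_rot: [0.998, -0.056, -0.0, -0.0]
ft_force: [-0.7, 0.3, -0.4]
width: 0.0003
grip_force: 0.0
a tool-from-hinge x,y mm [ 13.2 103.8] tip z 86.1
b tool-from-hinge x,y mm [12.6  4.5] tip z 86.1
c tool-from-hinge x,y mm [ 14.  -95.3] tip z 86.1
6.8667 [-0.7  0.3 -0.4]
```

Now up and across to tag A: x −98, y −104 mm.

```bash
python3 -m pendant '[[0,0,-0.03,0],[0,0,-0.03,0],[-0.025,-0.026,0,0],[-0.025,-0.026,0,0],[-0.025,-0.026,0,0],[-0.023,-0.026,0,0],[0,0,0,0]]' && python3 rel.py
python3 - <<'E'
from h import *
c=r.camera("scene");cv2.imwrite("pics/s4.png",cv2.resize(c["img"][130:280,200:400,::-1],(800,600)))
E
```

```text
time: 7.45
ee_pos: [0.4567, 0.2167, 0.158]
eef_rot: [0.999, -0.051, -0.0, -0.001]
ft_force: [0.1, 0.8, 0.4]
width: 0.0008
grip_force: 0.0
a tool-from-hinge x,y mm [-90.  -6.] tip z 147.0
b tool-from-hinge x,y mm [ -90.6 -105.2] tip z 147.0
c tool-from-hinge x,y mm [ -89.2 -205. ] tip z 147.0
7.45 [0.1 0.8 0.4]
```

View pics/s4.png

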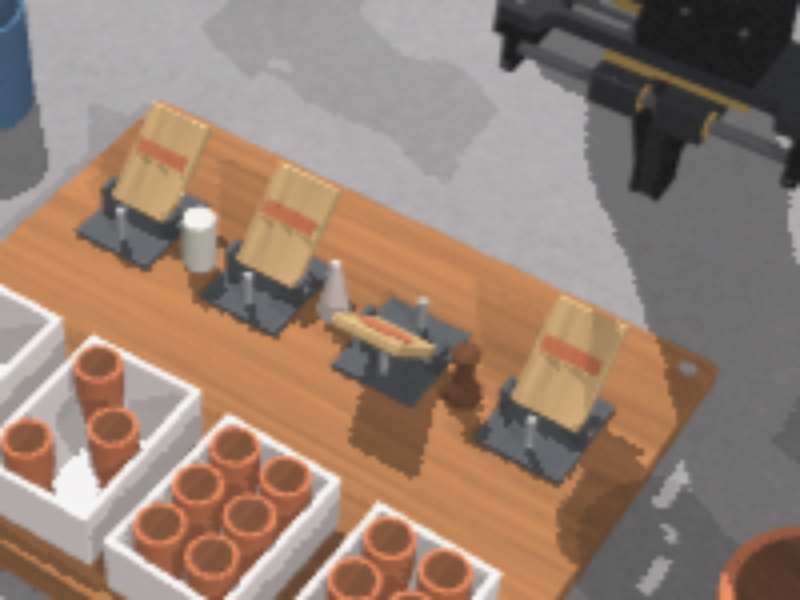

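Tag B at (390,335) now lies towards its bin with the disc face up. Last is tag A.

```bash
python3 -m pendant '[[0,0.003,0.022,0],[0,0,0.022,0],[0,0,0.022,0],[0,0,0.02,0],[0,0,0,0],[0.012,0,0,0],[0.01,0,0,0],[0.008,0,-0.002,0]]' && python3 rel.py && python3 -m pendant '[[0.008,0,-0.005,0],[0.008,0,-0.006,0],[0.008,0,-0.005,0],[0.008,0,-0.003,0],[0.008,0,-0.002,0],[0.008,0,-0.001,0],[0.008,0,-0.001,0],[0.008,0,0,0]]' && python3 rel.py && python3 -m pendant '[[0.006,0,0,0],[0,0,0,0],[0,0,-0.03,0],[0,0,-0.03,0],[-0.03,0,-0.03,0],[-0.03,0,0,0],[-0.03,0,0,0],[-0.03,0,0,0]]' && python3 -m pendant '[[0,0,0,0],[0,0,0,0],[0,0,0,0]]' && python3 rel.py
python3 - <<'E'
from h import *
c=r.camera("scene");cv2.imwrite("pics/s5.png",cv2.resize(c["img"][130:280,200:400,::-1],(800,600)))
c=r.camera("top");cv2.imwrite("pics/t5.png",cv2.resize(c["img"][90:240,160:360,::-1],(800,600)))
E
```

```text
time: 8.17
ee_pos: [0.4922, 0.2035, 0.0743]
eef_rot: [0.998, -0.057, 0.0, 0.0]
ft_force: [-0.6, -0.1, 0.5]
width: 0.0006
grip_force: 0.3
a tool-from-hinge x,y mm [-53.3   3.2] tip z 63.3
b tool-from-hinge x,y mm [-53.8 -96. ] tip z 63.3
c tool-from-hinge x,y mm [ -52.5 -195.8] tip z 63.3
8.1667 [-0.6 -0.1  0.5]
time: 8.83
ee_pos: [0.5553, 0.1967, 0.0966]
eef_rot: [0.998, -0.056, 0.0, 0.0]
ft_force: [-0.1, 0.5, 0.5]
width: 0.0005
grip_force: 0.0
a tool-from-hinge x,y mm [10.2  2.9] tip z 85.6
b tool-from-hinge x,y mm [  9.6 -96.4] tip z 85.6
c tool-from-hinge x,y mm [  11.  -196.2] tip z 85.6
8.8333 [-0.1  0.5  0.5]
time: 9.5
ee_pos: [0.4402, 0.2098, 0.1861]
eef_rot: [0.998, -0.056, 0.0, 0.0]
ft_force: [-0.7, 1.1, 0.1]
width: 0.0002
grip_force: 0.0
time: 9.75
ee_pos: [0.4422, 0.2093, 0.1862]
eef_rot: [0.998, -0.056, 0.0, 0.0]
ft_force: [1.1, 0.1, -0.4]
width: 0.0004
grip_force: 0.0
a tool-from-hinge x,y mm [-103.7    3. ] tip z 175.2
b tool-from-hinge x,y mm [-104.2  -96.3] tip z 175.2
c tool-from-hinge x,y mm [-102.8 -196.1] tip z 175.2
9.75 [ 1.1  0.1 -0.4]
```

View pics/s5.png

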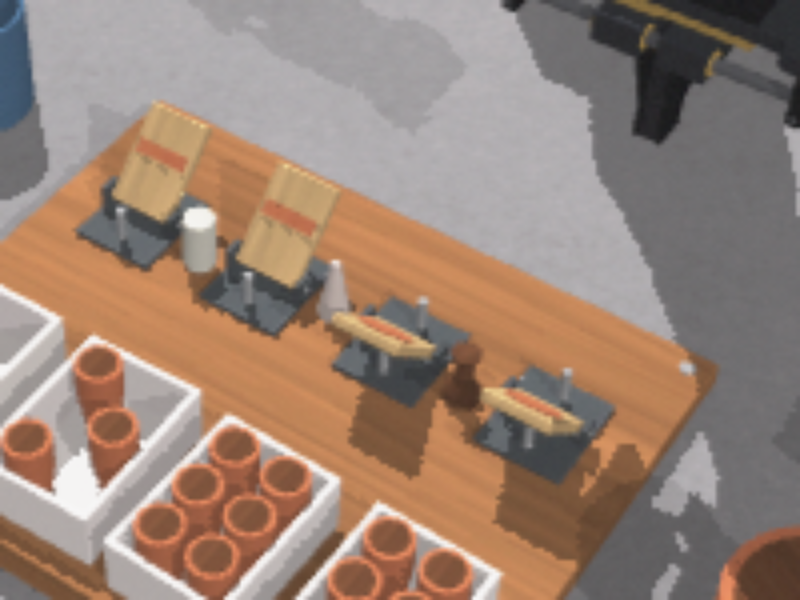

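View pics/t5.png

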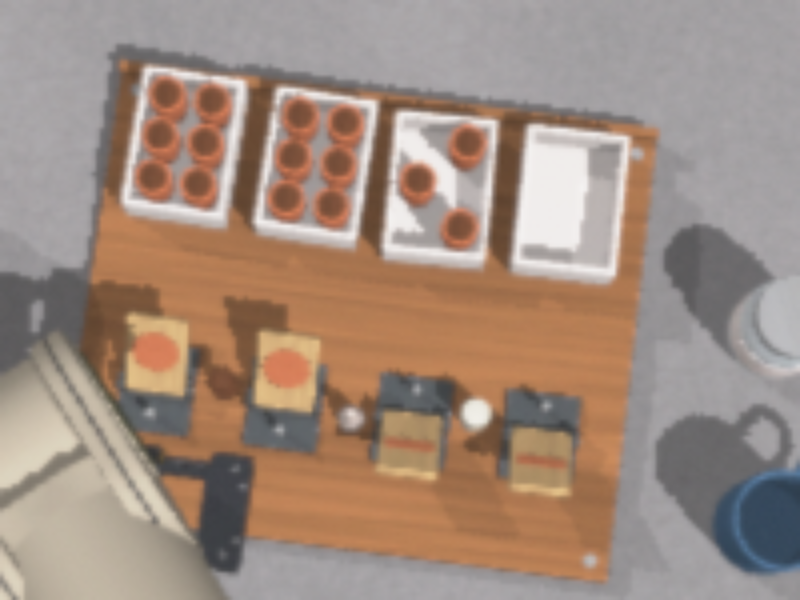

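The top view shows discs up on A (155,350) and B (287,368), and bars up on C (410,443) and D (541,461). Both views show everything else still standing in place.

```bash
python3 -c "from bench import r; print(r.close_job())"
```

```text
the job is handed in; nothing more can be done
None
```

The job is handed in: the tags of full bins A and B lie towards their bins with the disc up, the tags of C and D lie towards the robot with the bar up, and in the final pictures nothing else has moved.

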